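Lay out a stripped rear hub in assembly order

ROBOT

A 7-joint arm with a two-finger parallel gripper is mounted at the origin on the work surface. World frame = base frame: x ahead of the robot, y to its left, z up, the work surface at z = 0. Lengths are in m, angles in rad, forces in N, time in s.
With the tool pointing down it reaches from about 0.425 to 0.925 m from the base axis. Payload 6.8 kg.
Tool frame: the origin (TCP) lies on the front face of the gripper's body, between the roots of the fingers; the fingertips stand 73 mm ahead of it and the grasp point (between the pads) lies 54 mm ahead of it (env.nose_length is the distance from the TCP to the fingertips, in m); z points along the fingers, y is the direction in which the jaws open and shut (so a half turn about z gives the same grasp; the last joint's range is limited). The gripper opens to 85 mm and grips with 20 to 120 N. Pads are 22 mm wide; open, the fingers measure 114 mm over their backs; the gripper's body (76 mm by 85 mm) begins 54 mm behind the grasp point. The pads swing forward as they close: fully open they stand 13 mm farther back than shut.
Start: joints at [-1.295, 0.477, 0.022, 1.555, -0.011, 1.109, -0.083], TCP at [0.253, 0.626, 0.304] pointing down, gripper open.
Joint ranges: [-2.96, 2.96], [-0.34, 2.1], [-1.41, 1.46], [0.24, 2.44], [-1.37, 4.51], [0.17, 1.92], [-2.96, 2.96]. Speed limits (rad/s): [2.39, 2.39, 3.14, 3.14, 3.14, 3.14, 3.14].

INTERFACE

Orientations are given as a unit quaternion [w, x, y, z].
In Python, from cell import env, kin, camera, calibration, job gives the robot as it stands. The module is installed in compiled form; this text tells all that it offers. Calls block until the motion is done:
- env.reach(position, orientation): joint-space move of the TCP to a pose.
- env.movel(position, velocity=0.15, rot=None, stop_force=None): straight line of the TCP; rot=None keeps the orientation; velocity is the mean speed in m/s. With stop_force (N) it stops when the force on the tool has changed by that much, and returns True; else False.
- env.goto_joints(angles): joint-space move.
- env.grip(opening, f_grip=None): finger opening in m; f_grip is the grip in N (None keeps the last); returns when the fingers have stopped.
- env.dwell(seconds).
- kin.inverse_kinematics(position, orientation): joint angles nearest the present ones, or None.
- env.get_state(): the state.
- camera(name): name is "side" or "top" or "wrist"; returns (picture, depth): 480x640x3 uint8, blue, green, red; 480x640 float32, m along the optical axis (not along the pixel's ray), 0 where there is no reading.
- calibration(name): a dict with "fx", "fy", "cx", "cy" (pixels), "rvec" (rotation vector, rad) and "tvec" (3), from world to camera coordinates, as OpenCV has them. Camera axes: x right, y down, z forward; pixel columns grow to the right and rows downward; lengths in m; the calibration is good to about 2 mm. A picture is of the moment at which its call begins: read the wrist's pose just before it. calibration takes no time and is no camera call; for the wrist camera it gives the pose at the moment of the call.
A pose or a line that the arm cannot do raises env.PlanningError and nothing moves.
- job.job_done(): hands the job in, once; it reports no verdict.
The state is a dict: "time": time; "qpos": joint angles; "joint_velocities": joint speeds; "joint_torque": joint torques, N m; "tcp_pos": TCP position; "orientation": TCP orientation; "force": force on the tool from outside, world axes, zero at the start; "torque": the same for the moment, N m; "opening": finger opening in m.
Only numpy, scipy, OpenCV 4.12 (cv2) and the standard library are available. Lean on these libraries where they do the work, as an engineer would, in place of code of your own. Each camera call takes 0.05 s, during which the arm holds its last target. There are 200 camera calls.

TASK

A rear bicycle hub has been stripped and its gold shell is clamped on the blue mat: lay its loose parts out on the mat as in an exploded drawing. In line with the shell's axis, with gaps of about 30 mm between neighbours, stand the red end cap beyond the shell's disc end, the splined freehub body beyond its drive end and the black end cap beyond the freehub, so that the freehub is between shell and black cap; then set the bearing flat and centred on top of the standing freehub, and lay the axle on the open half of the mat beside the shell, parallel to it and level with its middle. Leave the grease jar and the spanner where they are.

Things in the scene. Friction and masses are not known exactly. Their poses are not given: they have to be found in the camera images.
- shell_mid (a point): Middle of the gold hub shell, on its level axis, 36 mm above the bench; fixed. x runs along its axis to the DRIVE end: larger flange (58 mm across, at x = +23 mm) and bare steel toothed ratchet ring (40 mm across, ends at x = +36 mm). DISC end: smaller flange (48 mm across, at x = -26 mm) and gold face with six bolt holes (ends at x = -38 mm). z up. Any yaw. Highest point 65 mm above the bench.
- mat: Fixed blue mat, 290 mm along x, 170 mm along y, 2 mm thick; origin under its centre, on the bench. Its axes are parallel to the shell's. The shell's middle is above x = -30, y = +40 mm; the vice holding it reaches 38 mm either side of the shell's axis, its black screw knob to 56 mm on the +y side. The open half of the mat is the -y side, y = 0 to -85 mm. Any yaw.
- freehub_mid (a point): Centre of the freehub: a loose silver splined drum standing upright on the bench, 34 mm in diameter, 36 mm tall, open dark bore at the top; this point is half-way up. z points up. About 90 g.
- bearing_mid (a point): Centre of the loose cartridge bearing: a steel ring with a blue seal lying flat on the bench, 30 mm outside diameter, 17 mm bore, 10 mm thick; this point is half-way up. z points up. It just lies on top of the freehub, it does not go into its bore. About 25 g.
- red_cap_mid (a point): Centre of the red end cap (disc side): a loose round red cap standing upright, 24 mm in diameter, 22 mm tall, of which the top 4 mm is a step 19 mm across; this point is half-way up. z points up. About 25 g.
- black_cap_mid (a point): Centre of the black end cap (drive side): a loose round black cap standing upright, 24 mm in diameter, 16 mm tall, of which the top 4 mm is a step 19 mm across; this point is half-way up. z points up. About 20 g.
- axle_mid (a point): Centre of the loose steel axle lying on the bench: 130 mm long along its x axis, a tube 14 mm in diameter between two hexagonal shoulders (19 mm across flats, 12 mm long, 38 mm either side of the middle) that keep it from rolling. This point is on its axis, 9.5 mm above what it lies on. Both ends are alike. About 80 g.
- grease: Grease jar, a bystander: loose white jar with green label and black lid, 56 mm in diameter, 55 mm tall; origin at the centre of its underside.
- spanner: Steel spanner, a bystander: lies loose and flat on the bench, 160 mm long along its x axis; origin under its middle.
Mind the look-alikes: they are no part of the job. Several things look just like the part that bears freehub_mid: the one meant starts farthest from the robot's base.

How it is judged:
At the end, for the whole second after the job is handed in: Red cap, freehub and black cap stand upright in their places within 12 mm of the axis line, gaps 15 to 45 mm; bearing flat on the freehub, centred within 8 mm; axle on the open half 48 to 116 mm from the axis, within 20 mm of level, parallel within 10 degrees; all released, at rest (x of red_cap_mid in the frame of shell_mid between -0.095 and -0.065 m and y of red_cap_mid in the frame of shell_mid between -0.012 and 0.012 m and z of red_cap_mid in the frame of shell_mid between -0.027 and -0.019 m and angle between each of red_cap_mid, freehub_mid, black_cap_mid, bearing_mid's own z axis and vertical below 0.12 rad and x of freehub_mid in the frame of shell_mid between 0.068 and 0.098 m and y of freehub_mid in the frame of shell_mid between -0.012 and 0.012 m and z of freehub_mid in the frame of shell_mid between -0.02 and -0.012 m and x of black_cap_mid in the frame of shell_mid between 0.115 and 0.18 m and horizontal distance between black_cap_mid and freehub_mid between 0.044 and 0.074 m and y of black_cap_mid in the frame of shell_mid between -0.012 and 0.012 m and z of black_cap_mid in the frame of shell_mid between -0.03 and -0.022 m and horizontal distance between bearing_mid and freehub_mid below 0.008 m and z of bearing_mid in the frame of freehub_mid between 0.02 and 0.026 m and x of axle_mid in the frame of shell_mid between -0.02 and 0.02 m and y of axle_mid in the frame of shell_mid between -0.116 and -0.048 m and z of axle_mid in the frame of shell_mid between -0.029 and -0.02 m and angle between the x axis of axle_mid and the x axis of shell_mid, either way round below 0.17 rad and linear speed of each of freehub, bearing, red_cap, black_cap, axle below 0.01 m/s); the robot touches nothing.
It fails at once if the grease jar is shifted by more than 20 mm (distance of grease from where it was at the start of the episode above 0.02 m).
It fails at once if the spanner is shifted by more than 20 mm (distance of spanner from where it was at the start of the episode above 0.02 m).
It also fails if it takes over 112 s, if anything falls off the work surface, if the arm or the gripper's body presses on something with over 40 N, if the wrist force passes 120 N, or if a joint passes its speed limit or range.

## Working session

There is one attempt and no reset: what is moved stays moved. The work goes in short steps, each a Python script; the robot and the scene stay as the last script left them, time stands still between calls to the robot, and variables do not carry over. Pictures are saved under pics/ and viewed, about 12 in all and at most 16, crops included, and the job is handed in when it is done.

```bash
mkdir -p pics; cat > h.py <<'E'
import numpy as np, cv2
from cell import env, kin, camera, calibration, job
def cal(n):
    c=calibration(n); R=cv2.Rodrigues(np.array(c['rvec'],float))[0]; t=np.array(c['tvec'],float).ravel()
    return c,R,t
def ray(n,u,v,z,C=None):
    c,R,t=C or cal(n); o=-R.T@t; d=R.T@np.array([(u-c['cx'])/c['fx'],(v-c['cy'])/c['fy'],1])
    return o+d*(z-o[2])/d[2]
def cloud(n,D,C=None):
    c,R,t=C or cal(n); v,u=np.indices(D.shape)
    P=np.stack([(u-c['cx'])/c['fx']*D,(v-c['cy'])/c['fy']*D,D],-1)
    return (P-t)@R
E
python3 - <<'E'
from h import *
for n in('top','side'):
    C=cal(n);I,D=camera(n);cv2.imwrite(f'pics/{n}0.png',I);np.save(f'pics/{n}0.npy',D)
    print(n,-C[1].T@C[2],C[1][2],C[0]['fx'])
print(env.get_state()['time'])
E
```

```text
top [ 0.43048571 -0.09583456  0.96448767] [ 0.1390042   0.01867579 -0.99011567] 520.7415189043672
side [ 0.30363273 -0.67877029  0.48027725] [ 0.31848748  0.79080465 -0.52267938] 537.2562043864995
0.1
```

View pics/top0.png

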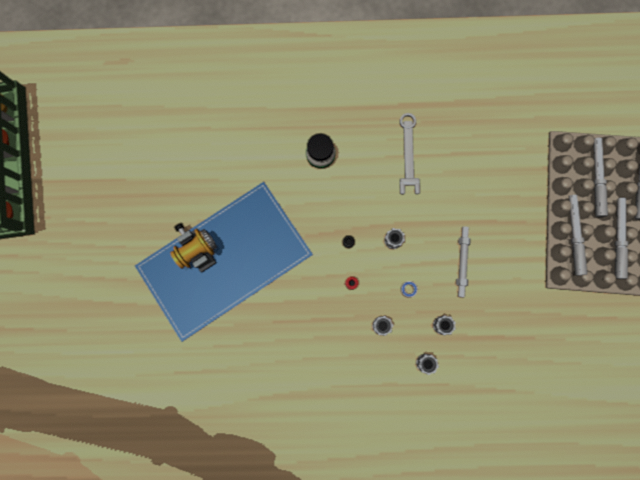

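View pics/side0.png

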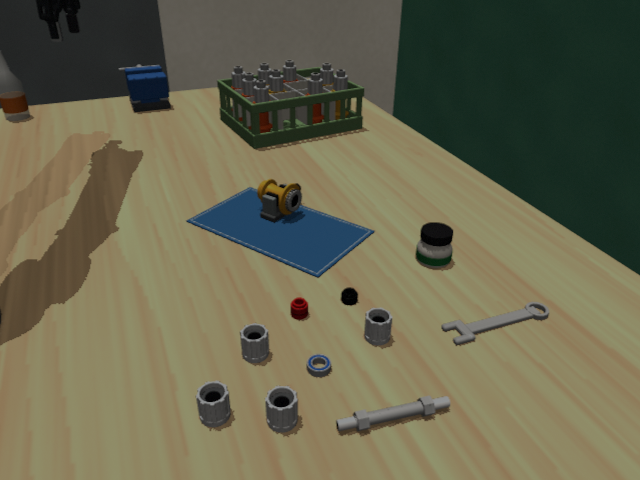

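The top view shows the mat with corners near (264,182), (312,254), (183,341) and (136,266), and the shell near (192,250) with its drive end up-right. The four freehubs are at about (395,238), (383,325), (445,324) and (428,364). The caps are at (348,242) and (352,283), the bearing at (408,289), the axle at (463,262), the jar at (320,150) and the spanner at (408,155). The side view agrees.

```bash
python3 - <<'E'
from h import *
I=cv2.imread('pics/top0.png');D=np.load('pics/top0.npy');C=cal('top');P=cloud('top',D,C)
hsv=cv2.cvtColor(I,cv2.COLOR_BGR2HSV)
m=cv2.inRange(hsv,(95,100,40),(125,255,255)); m[:,330:]=0
c=max(cv2.findContours(cv2.morphologyEx(m,cv2.MORPH_CLOSE,np.ones((25,25))),0,2)[0],key=cv2.contourArea)
b=cv2.boxPoints(cv2.minAreaRect(c));w=np.array([ray('top',*p,.002,C) for p in b]);
print('mat',b.round(0).tolist(),w.round(4).tolist(),w.mean(0),[np.linalg.norm(w[i]-w[i-1]).round(4) for i in range(4)])
e=w-np.roll(w,1,0);e=[k if k[1]<0 else -k for k in e if np.linalg.norm(k)>.23];print('yaw',[np.arctan2(k[1],k[0]) for k in e])
# objects: height above bench
Z=P[...,2].copy();Z[D==0]=0
print('bench z',np.median(Z[200:350,330:520]))
for name,(u,v),zt in [('fA',(395,238),.036),('fB',(383,325),.036),('fC',(445,324),.036),('fD',(428,364),.036),('blk',(348,242),.016),('red',(352,283),.022),('brg',(408,289),.010),('axle',(463,262),.0095),('jar',(320,150),.055),('span',(408,155),.005)]:
    r=45 if name in('axle','span') else 22
    sub=np.zeros(Z.shape,bool);sub[v-r:v+r,u-r:u+r]=1
    mm=sub&(Z>max(.0035,zt*.6)); q=P[mm]
    print(name,ray('top',u,v,zt,C)[:2].round(4),len(q),((q.max(0)+q.min(0))/2).round(4) if len(q) else '',q[:,2].max() if len(q) else '')
    if name in('axle','span') and len(q):
        l=cv2.fitLine(q[:,:2].astype(np.float32),cv2.DIST_L2,0,.01,.01).ravel();print('  yaw',np.arctan2(l[1],l[0]),'ext',np.ptp((q[:,:2])@l[:2]))
E
```

```text
mat [[133.0, 267.0], [263.0, 181.0], [312.0, 254.0], [182.0, 341.0]] [[0.5368, 0.2753, 0.002], [0.6972, 0.0308, 0.002], [0.5541, -0.06, 0.002], [0.3996, 0.1809, 0.002]] [0.5469488  0.10678155 0.002     ] [np.float64(0.1665), np.float64(0.2924), np.float64(0.1695), np.float64(0.2862)]
yaw [np.float64(-0.9901588840566177), np.float64(-1.000513132975098)]
bench z -0.0014773355893681998
fA [ 0.5752 -0.2119] 276 [ 0.5772 -0.2107  0.0306] 0.03907918915505241
fB [ 0.4208 -0.1847] 285 [ 0.42  -0.184  0.03 ] 0.03800302939635022
fC [ 0.4204 -0.2933] 304 [ 0.4195 -0.2932  0.03  ] 0.03828855780404011
fD [ 0.3523 -0.2603] 308 [ 0.3517 -0.2596  0.0299] 0.038029580450806046
blk [ 0.5729 -0.1279] 73 [ 0.5763 -0.1281  0.0141] 0.018604349395540228
red [ 0.4969 -0.1328] 95 [ 0.4984 -0.1312  0.0186] 0.02381039501033996
brg [ 0.4846 -0.235 ] 133 [ 0.4856 -0.2364  0.0097] 0.013356529711125133
axle [ 0.5319 -0.3378] 580 [ 0.5343 -0.3365  0.0132] 0.02065136234163028
  yaw -0.112889975 ext 0.1303941832516441
jar [ 0.7367 -0.0805] 610 [ 0.7458 -0.0787  0.0457] 0.05835858394483656
span [ 0.7391 -0.2467] 728 [ 0.7438 -0.2405  0.0077] 0.011901114152934253
  yaw -0.009665848 ext 0.15839688555246
```

Positions agree with the task; freehub fA is farthest (0.614 m). Next is one close wrist look at the mat and one at the parts.

```bash
cat >> h.py <<'E'
from scipy.spatial.transform import Rotation as Ro
def quat(j):  # tool down, jaws along world direction angle j
    y=np.array([np.cos(j),np.sin(j),0]);z=np.array([0,0,-1.]);x=np.cross(y,z)
    return Ro.from_matrix(np.stack([x,y,z],1)).as_quat(scalar_first=True)
def best(p,j):  # pick the half-turn nearest the present joints
    s=np.array(env.get_state()['qpos']);o=[]
    for k in(0,np.pi):
        q=kin.inverse_kinematics(list(p),quat(j+k))
        if q is not None:o.append((np.abs(np.array(q)-s).max(),j+k))
    return quat(min(o)[1])
E
python3 - <<'E'
from h import *
print(env.nose_length)
for i,p in enumerate([(.53,.10,.36),(.54,-.21,.36)]):
    env.reach(list(p),best(p,-.995+np.pi/2)); C=cal('wrist');I,D=camera('wrist')
    cv2.imwrite(f'pics/w{i}.png',I);np.savez(f'pics/w{i}.npz',D=D,R=C[1],t=C[2],k=[C[0][x] for x in('fx','fy','cx','cy')])
    s=env.get_state();print(s['time'],np.round(s['qpos'],2),np.round(-C[1].T@C[2],3),C[1][2].round(2))
E
```

```text
0.0726
2.2917 [-0.71  0.21  0.48  1.84 -0.11  1.12  0.38] [0.487 0.164 0.43 ] [ 0.16 -0.25 -0.96]
3.525 [-0.27  0.31  0.67  1.76 -0.21  1.15  1.05] [ 0.498 -0.146  0.43 ] [ 0.16 -0.25 -0.96]
```

View pics/w0.png

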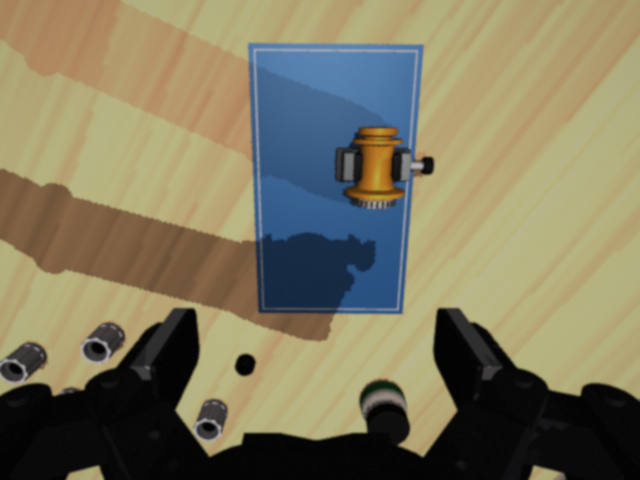

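View pics/w1.png

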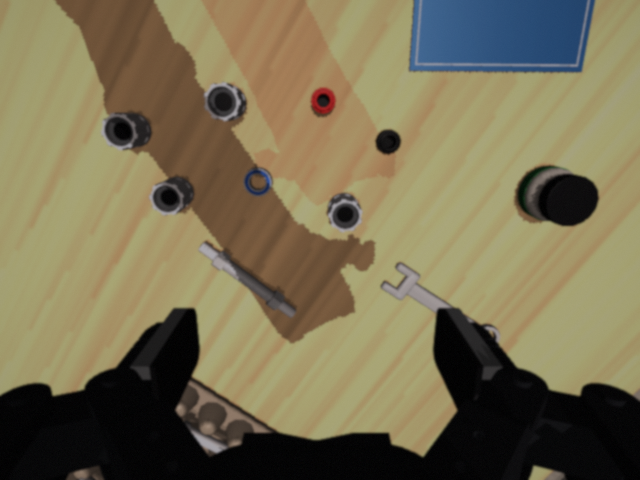

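The w0 picture shows the mat corners at (249,44), (423,45), (403,313) and (261,312), with the shell's toothed drive end facing the part side. The w1 picture shows black at (388,141), red at (323,101), the target freehub at (345,212), the bearing at (258,181) and the axle from (205,246) to (293,311).

```bash
python3 - <<'E'
from h import *
def ld(i):
    f=np.load(f'pics/w{i}.npz');return f['D'],(dict(zip(('fx','fy','cx','cy'),f['k'])),f['R'],f['t'])
D,C=ld(0)
w=np.array([ray('',u,v,.002,C)[:2] for u,v in[(249,44),(423,45),(403,313),(261,312)]]);d=(w[3]-w[0]+w[2]-w[1])/2
y=np.arctan2(d[1],d[0]);print('mat',w.mean(0),'yaw',y,np.linalg.norm(d))
D,C=ld(1);P=cloud('',D,C);Z=P[...,2].copy();Z[D==0]=0;print('bench',np.median(Z[50:280,200:400]))
for n,u,v,zt,zr in[('black',388,141,.016,.016),('red',323,101,.022,.022),('fA',345,212,.036,.036),('brg',258,181,.01,.01),('axle',249,278,.0095,.0095)]:
    r=48 if n=='axle' else 26
    s=np.zeros(Z.shape,bool);s[v-r:v+r,u-r:u+r]=1;s&=Z>zt*.6;q=P[s]
    t=q[q[:,2]>zt-.004] if n!='axle' else q
    a,b=(cv2.minEnclosingCircle(t[:,:2].astype(np.float32)))
    print(n,'ray',ray('',u,v,zr,C)[:2].round(4),'circ',np.round(a,4),round(b,4),q[:,2].max())
e=[ray('',u,v,.0095,C)[:2] for u,v in[(205,246),(293,311)]];f=e[1]-e[0];print('axle',np.mean(e,0),np.arctan2(f[1],f[0]),np.linalg.norm(f))
E
```

```text
mat [0.54730228 0.10593396] yaw -0.993049599356549 0.28827322240390685
bench 0.0003288428837875699
black ray [ 0.5729 -0.1294] circ [ 0.5737 -0.1291] 0.012 0.018307644157192236
red ray [ 0.4976 -0.1335] circ [ 0.4965 -0.1328] 0.0119 0.024433974868472742
fA ray [ 0.5743 -0.2099] circ [ 0.5758 -0.2127] 0.0174 0.038427369598482856
brg ray [ 0.4844 -0.2365] circ [ 0.4836 -0.2379] 0.0152 0.012175027679604851
axle ray [ 0.5321 -0.3365] circ [ 0.532  -0.3385] 0.065 0.021224268146223777
axle [ 0.53394891 -0.33720793] -0.11360926883798941 0.12402190762522974
```

```bash
cat >> h.py <<'E'
M=np.array([.5472,.1062]);Y=-.993;ex=np.array([np.cos(Y),np.sin(Y)]);ey=np.array([-ex[1],ex[0]])
S=M-.03*ex+.04*ey
def tgt(x,y): return S+x*ex+y*ey   # shell frame -> world
J=Y+np.pi/2
def pick(xy,z,w,jp=J,f=40,zh=.2):
    p=np.r_[xy,zh];q=best(p,jp);env.grip(w);env.reach(list(p),q)
    env.movel([*xy,z+.05],.3);env.movel([*xy,z],.08)
    env.grip(0,f);s=env.get_state();print('held',round(s['opening'],4),'t',s['time'])
    env.movel([*xy,zh],.3)
def place(xy,z,w,jq=J,zh=.2):
    p=np.r_[xy,zh];env.reach(list(p),best(p,jq))
    env.movel([*xy,z+.04],.3);hit=env.movel([*xy,z],.06,stop_force=6)
    s=env.get_state();print('hit',hit,s['tcp_pos'],s['opening'])
    env.grip(w);env.movel([*xy,zh],.25);print('t',env.get_state()['time'])
E
python3 - <<'E'
from h import *
print(tgt(0,0),tgt(.083,0))
pick((.575,-.2115),.084,.055)
place(tgt(.083,0),.0865,.055)
I,D=camera('top');cv2.imwrite('pics/t1.png',I[140:380,100:500])
E
```

```text
[0.56432135 0.15317722] [0.60965424 0.08365075]
held 0.0326 t 6.1
hit True [0.60896758 0.08377771 0.08671905] 0.03218939086727891
t 9.7667
```

View pics/t1.png

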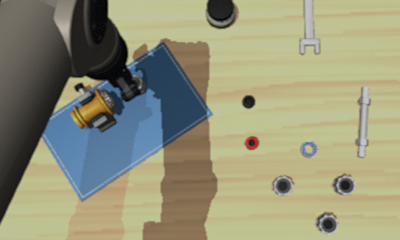

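Freehub is off its start spot; the arm hides where it now stands. I'll place both caps next, then check with the wrist camera.

```bash
python3 - <<'E'
from h import *
pick((.5733,-.1291),.0765,.045)
place(tgt(.142,0),.079,.045)
pick((.497,-.1330),.078,.045)
place(tgt(-.080,0),.0805,.045,zh=.2)
p=(.53,.10,.36);env.reach(list(p),best(p,J));C=cal('wrist');I,D=camera('wrist')
cv2.imwrite('pics/w2.png',I);np.savez('pics/w2.npz',D=D,R=C[1],t=C[2],k=[C[0][x] for x in('fx','fy','cx','cy')])
E
```

```text
held 0.0213 t 12.4583
hit True [0.64121742 0.03443776 0.07921658] 0.0214118192506136
t 15.8083
held 0.0219 t 18.4
hit True [0.52001717 0.22010562 0.08061193] 0.02143985842617618
t 22.3333
```

View pics/w2.png

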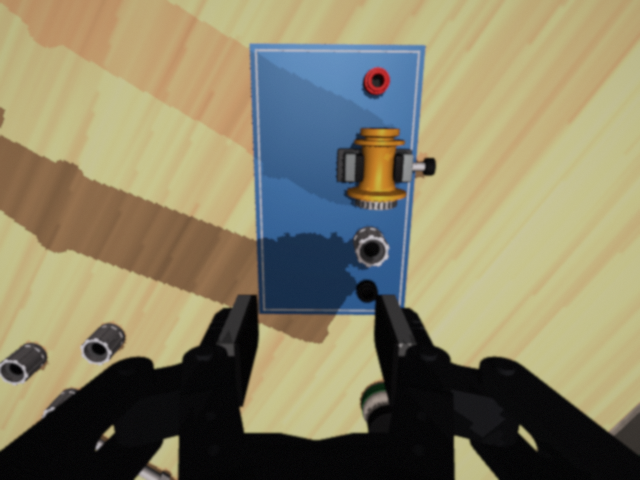

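All three stand in line: red at (377,82), freehub at (372,249), black at (367,290).

```bash
cat >> h.py <<'E'
def meas(f,items):
    f=np.load(f);D=f['D'];C=(dict(zip(('fx','fy','cx','cy'),f['k'])),f['R'],f['t']);P=cloud('',D,C);Z=P[...,2].copy();Z[D==0]=0
    for n,u,v,lo,hi,r in items:
        s=np.zeros(Z.shape,bool);s[v-r:v+r,u-r:u+r]=1;s&=(Z>lo)&(Z<hi);q=P[s]
        a,b=cv2.minEnclosingCircle(q[:,:2].astype(np.float32));a=np.array(a)
        print(n,'world',a.round(4),'shell',((a-S)@ex).round(4),((a-S)@ey).round(4),'r',round(b,4),'n',len(q),'zmax',q[:,2].max().round(4),'med',np.median(q[:,2]).round(4))
E
python3 - <<'E'
from h import *
meas('pics/w2.npz',[('red',377,82,.012,.05,25),('free',372,247,.032,.06,28),('black',367,290,.010,.032,14),('shell',377,166,.05,.09,45)])
E
```

```text
red world [0.5172 0.2189] shell -0.0808 -0.0036 r 0.0123 n 436 zmax 0.026 med 0.021
free world [0.6072 0.0816] shell 0.0834 -0.0032 r 0.0175 n 398 zmax 0.0407 med 0.0375
black world [0.6384 0.0329] shell 0.1412 -0.0036 r 0.0125 n 290 zmax 0.0207 med 0.0152
shell world [0.5626 0.1534] shell -0.0011 -0.0013 r 0.0389 n 1721 zmax 0.0663 med 0.0535
```

All within about 4 mm. Next are the bearing and the axle.

```bash
python3 - <<'E'
from h import *
pick((.484,-.2372),.0755,.050,f=25)
place((.6082,.0826),.114,.045)
a=np.pi/2-.1135
pick((.5330,-.3372),.076,.040,jp=a)
place(tgt(0,-.082),.0785,.035)
p=(.53,.10,.36);env.reach(list(p),best(p,J));C=cal('wrist');I,D=camera('wrist')
cv2.imwrite('pics/w3.png',I);np.savez('pics/w3.npz',D=D,R=C[1],t=C[2],k=[C[0][x] for x in('fx','fy','cx','cy')])
I,D=camera('side');cv2.imwrite('pics/s3.png',cv2.resize(I[150:300,150:400],None,fx=3,fy=3))
E
```

```text
held 0.0282 t 26.3167
hit True [0.60759549 0.08273029 0.11410592] 0.028116033616722484
t 29.925
held 0.0125 t 33.25
hit True [0.49512122 0.10843932 0.0785532 ] 0.012333188764821831
t 37.525
```

View pics/w3.png

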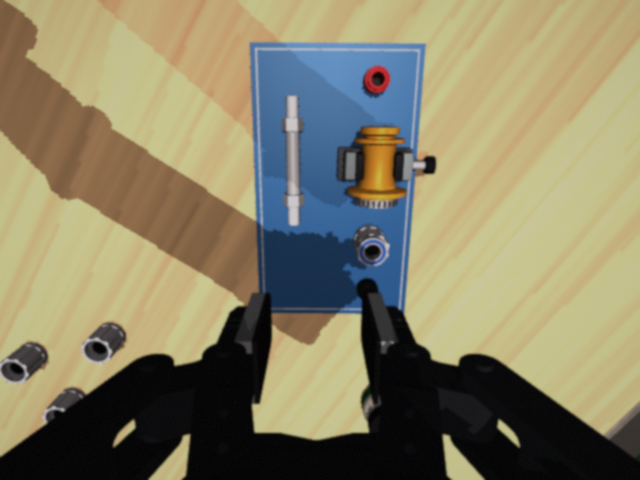

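View pics/s3.png

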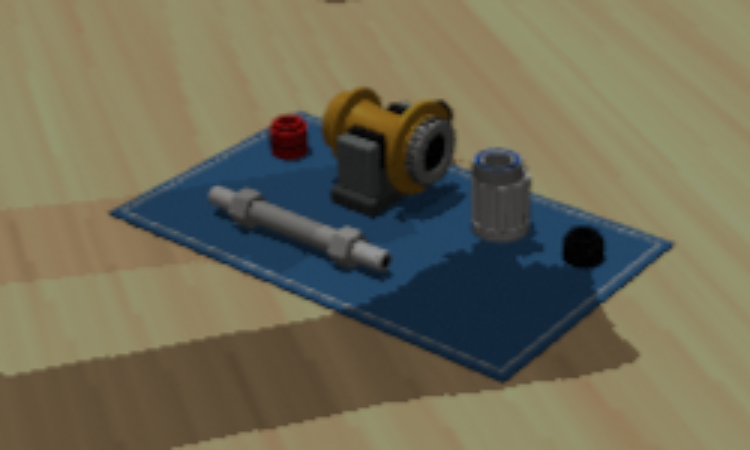

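The wrist view has the axle from (292,96) to (293,225), parallel to the shell. The bearing's ring sits flat on the freehub at (373,250), and black is at (367,288). The side view confirms everything is standing. I'll run a last numeric check, then hand in.

```bash
python3 - <<'E'
from h import *
meas('pics/w3.npz',[('red',377,81,.012,.05,25),('brg',373,248,.0425,.07,28),('freeonly',373,248,.030,.0415,28),('black',367,286,.010,.032,12),('axle',292,160,.008,.04,66)][:4])
f=np.load('pics/w3.npz');C=(dict(zip(('fx','fy','cx','cy'),f['k'])),f['R'],f['t'])
e=[ray('',u,v,.0115,C)[:2] for u,v in((292,96),(293,225))];m=np.mean(e,0)-S;d=e[1]-e[0];print('axle',m@ex,m@ey,np.arctan2(d[1],d[0])-Y)
I,D=camera('top');A=cv2.imread('pics/top0.png')
for n,(x0,x1,y0,y1) in dict(jar=(295,345,125,175),span=(390,430,105,200)).items(): print(n,'mean diff',cv2.absdiff(I,A)[y0:y1,x0:x1].mean())
print(env.get_state()['time'])
E
```

```text
red world [0.517  0.2193] shell -0.0812 -0.0035 r 0.0123 n 441 zmax 0.0259 med 0.021
brg world [0.6051 0.0819] shell 0.082 -0.0048 r 0.0152 n 538 zmax 0.0502 med 0.0477
freeonly world [0.607  0.0818] shell 0.0831 -0.0032 r 0.0176 n 203 zmax 0.0413 med 0.0364
black world [0.638  0.0336] shell 0.1404 -0.0036 r 0.012 n 191 zmax 0.0202 med 0.0149
axle -0.000247965857449955 -0.08497936095973961 -0.00801794568021219
jar mean diff 15.0844
span mean diff 19.319912280701754
38.375
```

The jar and spanner regions changed, which could be shadow or the arm in view, so I'll check that with depth.

```bash
python3 - <<'E'
from h import *
I,D=camera('top');cv2.imwrite('pics/t4.png',I)
for D in(np.load('pics/top0.npy'),D):
    P=cloud('top',D)
    for n,x,y,r,lo,hi in(('jar',.737,-.08,.06,.04,.07),('span',.744,-.24,.11,.004,.02)):
        s=(D>0)&(np.hypot(P[...,0]-x,P[...,1]-y)<r)&(P[...,2]>lo)&(P[...,2]<hi);print(n,s.sum(),P[s].mean(0).round(4))
E
```

```text
jar 601 [ 0.7445 -0.0792  0.0524]
span 655 [ 0.7377 -0.2466  0.0061]
jar 601 [ 0.7445 -0.0793  0.0525]
span 664 [ 0.7369 -0.2459  0.006 ]
```

View pics/t4.png

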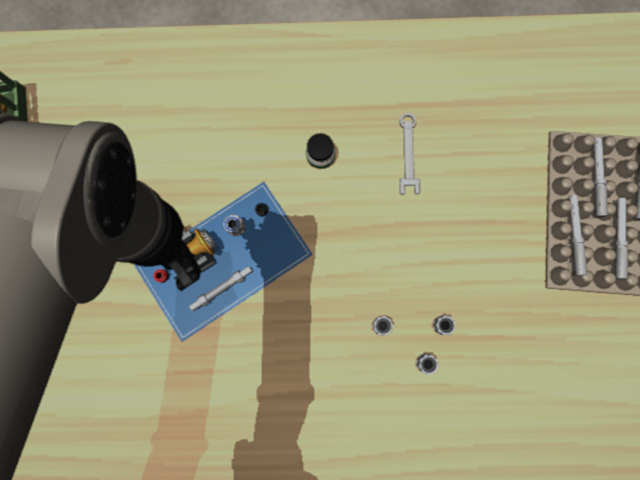

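The jar at (320,150) and the spanner at (408,155) have not moved, so the difference was only lighting and exposure. Handing in.

```bash
python3 -c "
from h import *
job.job_done();print(env.get_state()['time'])"
```

```text
the job is handed in; nothing more can be done
the job is handed in; nothing more can be done
```

I laid out all five parts on the mat and handed the job in at about 39 s of robot time. My last check showed every part inside its tolerance; the hand-in itself reports no verdict.

The freehub I used was the one farthest from the base. Positions below are in the shell's frame:

| Part | x (mm) | y (mm) | Note |
|---|---|---|---|
| Red cap | -81 | -3.5 | standing |
| Freehub | +83 | -3 | standing |
| Black cap | +140 | -3.6 | 57 mm from the freehub, centre to centre |
| Bearing | +82 | -5 | flat, about 2 mm off the freehub's centre |
| Axle | 0 | -85 | parallel to the shell within 0.5° |

- **Disagreement:** the wrist camera puts the parts standing on the axis line about 3 mm to the -y side of where the robot released them. This is probably calibration or depth bias, and it is well inside the 12 mm limit.
- **Bystanders:** a plain image comparison flagged the jar and spanner areas. The depth data shows both unmoved within 1 mm, so I put the difference down to lighting.

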